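# Load the pressed bar through the hopper's sprung flap

## Task

Load the tall flat bar into the hopper: hold it upright and push it down against the sprung flap in the top of the hopper, keeping hold of it while it holds the flap open until its top has gone below the cover. Then let go so that it drops inside, and draw the fingers out so that the flap springs shut.

Things in the scene. Friction and masses are not known exactly. Their poses are not given: they have to be found in the camera images.
- bar: Flat upright bar of pale pressed mineral, 24 mm thick (x), 46 wide (y), 80 tall (z), 0.2 kg, loose on the table; origin: centre of its underside. Not wanted, of the same stuff: a like bar only 36 tall, a round upright slug 46 across and 80 tall, a low puck. Grip it across the 46 mm width with the fingers' centre about 20 mm below its top, so the fingers stand along the mouth's length.
- hopper: Fixed green sheet-metal trough, may stand turned. Origin: centre of its underside on the table. 260 mm long (y), 160 wide at the top (x); flat cover 4 mm thick, its top 180 mm above the table; hollow inside down to a floor 158 mm below the cover top.
- mouth (a point): Centre of the hopper's mouth, level with the cover's top; axes as the hopper's, z up. Opening 170 mm along y, 56 along x, filled flush by a steel flap hinged on the +x long edge. Push the bar straight down here, its x and y along these (within about 10 mm in x, 20 in y, either way round); let go with its top 5 to 20 mm below the cover's top and it falls free.
- flap (a joint): Flap angle in rad: 0 shut, flush with the cover; grows as it swings down into the hopper, stop at 1.4. A spring shuts it: 0.1 N m when shut, 0.2 wide open; pushing at the mouth's centre takes about 5 to 10 N. The bar's weight alone does not open it. A bar at the centre holds it at about 1.3.

How it is judged:
On the way:
1. the bar, upright in the fingers, holds the flap open with its top about level with the cover or below it (underside at least 70 mm below the cover's top) (value of joint flap above 0.6 rad and z of bar in the frame of mouth below -0.07 m and contact force between the fingers and bar above 1 N and x of bar in the frame of mouth between -0.04 and 0.04 m and y of bar in the frame of mouth between -0.085 and 0.085 m and angle between bar's own z axis and vertical below 0.45 rad), for 0.1 s.
At the end, for the whole second after the job is handed in: The bar lies released and at rest inside the hopper (its origin more than 70 mm below the cover and within the hopper's walls, in any attitude) and the flap has sprung shut (joint below 0.12 rad) (value of joint flap below 0.12 rad and z of bar in the frame of mouth between -0.17 and -0.07 m and x of bar in the frame of mouth between -0.075 and 0.075 m and y of bar in the frame of mouth between -0.13 and 0.13 m and linear speed of bar below 0.03 m/s); the robot touches nothing.
It also fails if it takes over 42 s, if anything falls off the work surface, if the arm or the gripper's body presses on something with over 40 N, if the wrist force passes 120 N, or if a joint passes its speed limit or range.

## Robot

A 6-joint arm with a two-finger parallel gripper is mounted at the origin on the work surface. World frame = base frame: x ahead of the robot, y to its left, z up, the work surface at z = 0. Lengths are in m, angles in rad, forces in N, time in s.
With the tool pointing down it reaches from about 0.3 to 0.825 m from the base axis. Payload 5.4 kg.
Tool frame: the origin (TCP) lies at the very end of the fingers, on their centre line; the grasp point (between the pads) lies 19 mm behind it; z points along the fingers, y is the line along which they close (so a half turn about z gives the same grasp; the last joint's range is limited). The gripper opens to 92 mm and grips with 3 to 60 N. Pads are 20 mm wide; open, the fingers measure 128 mm over their backs; the gripper's body (75 mm by 189 mm) begins 69 mm behind the grasp point.
Start: joints at [-1.528, 0.158, 1.597, -0, 1.386, -0.21], TCP at [0.144, -0.557, 0.189] pointing down, gripper open.
Joint ranges: [-2.91, 2.91], [-0.94, 2.29], [0.18, 2.7], [-1.29, 4.43], [0.17, 2.64], [-3, 3]. Speed limits (rad/s): [2.57, 2.57, 3.14, 3.14, 3.14, 3.14].

## Interface

Orientations are given as a rotation vector (axis times angle).
In Python, from workcell import bot gives the robot as it stands. Calls block until the motion is done:
- bot.goto(position, orientation): joint-space move of the TCP to a pose.
- bot.line_to(position, rot=None, max_speed=0.15): straight line of the TCP; rot=None keeps the orientation; max_speed is the mean speed in m/s.
- bot.set_joints(angles): joint-space move.
- bot.set_gripper(opening, newtons=None): opening from 0.0 (shut) to 1.0 (fully open); newtons is the grip in N (None keeps the last); returns when the fingers have stopped.
- bot.hold(seconds).
- bot.inverse_kinematics(position, orientation): joint angles nearest the present ones, or None.
- bot.read_camera(name): name is "scene" or "top" or "wrist"; returns a dict with "pixels" (400x640x3 uint8, blue, green, red), "fx", "fy", "cx", "cy" (pixels), "R" (3x3) and "t" (3): a world point X has camera coordinates R X + t. Camera axes: x right, y down, z forward; pixel columns grow to the right and rows downward; lengths in m; the calibration is good to about 2 mm. A picture is of the moment at which its call begins. There is no depth.
A pose or a line that the arm cannot do raises bot.MotionError and nothing moves.
- bot.job_done(): hands the job in; it is judged then, once.
Readings, each from a call of its own:
- bot.current_clock(): time.
- bot.current_joints(): joint angles.
- bot.current_joint_vel(): joint speeds.
- bot.current_effort(): joint torques, N m.
- bot.current_ee_pos(): TCP position.
- bot.current_tool_rot(): TCP orientation.
- bot.current_contact_force(): force on the tool from outside, world axes, zero at the start.
- bot.current_ft_torque(): the same for the moment, N m.
- bot.current_opening(): opening from 0.0 (shut) to 1.0 (fully open).
- bot.current_grip_force(): force on a finger pad.
Only numpy, scipy, OpenCV 4.12 (cv2) and the standard library are available. Lean on these libraries where they do the work, as an engineer would, in place of code of your own. Each camera call takes 0.05 s, during which the arm holds its last target. There are 200 camera calls.

## Working session

There is one attempt and no reset: what is moved stays moved. The work goes in short steps, each a Python script; the robot and the scene stay as the last script left them, time stands still between calls to the robot, and variables do not carry over. Pictures are saved under pics/ and viewed, at most 10 in all, crops included, and the job is handed in when it is done.

```bash
mkdir -p pics; ls
python3 - <<'E'
from workcell import bot
import cv2,numpy as np,pickle
d={}
for n in("scene","top"):
    c=bot.read_camera(n);d[n]=c;cv2.imwrite(f"pics/{n}0.png",c["pixels"])
    print(n,c["fx"],c["cx"],c["cy"],np.round(-np.array(c["R"]).T@c["t"],3),np.round(c["R"],2).tolist())
pickle.dump(d,open("c0.pkl","wb"))
print(bot.current_tool_rot(),bot.current_clock())
E
```

```text
pics
scene 508.15273943811593 320.2500192403836 203.51998724519817 [0.578 0.363 1.195] [[-0.99, 0.13, -0.0], [0.13, 0.94, -0.32], [-0.04, -0.31, -0.95]]
top 381.9123962763005 323.79652875243767 202.1572724110095 [ 0.48  -0.009  1.001] [[0.01, -1.0, -0.01], [-1.0, -0.01, -0.08], [0.08, 0.01, -1.0]]
[-3.11490850e+00 -3.95871807e-01 -1.55758099e-04] 0.1
```

View pics/top0.png

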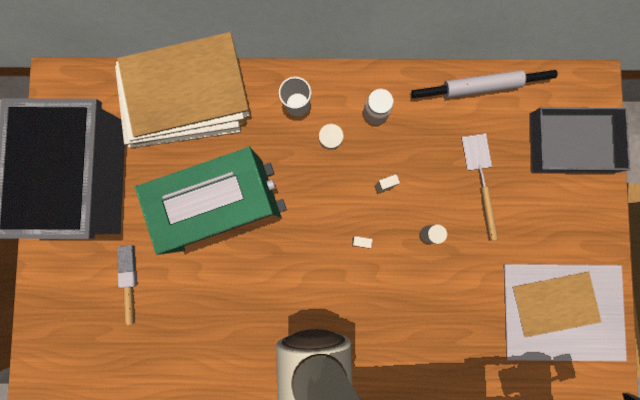

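View pics/scene0.png

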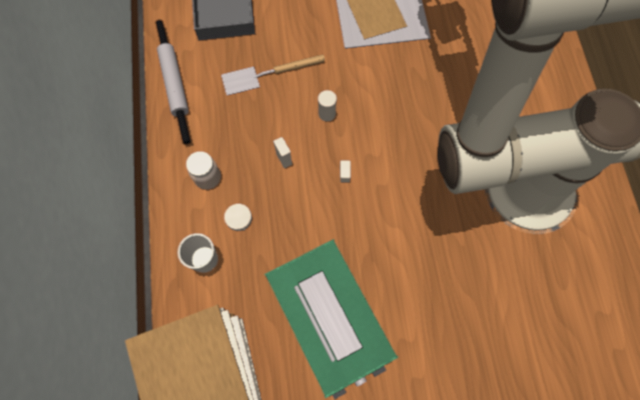

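The top view shows the hopper at about (208,200), with its mouth around (203,198). The tall bar is at about (388,184) with a side face visible. The short bar is at (362,242), the slug at (434,234), the puck at (331,136), and another round item (probably a jar) at (379,105). In the scene view the tall bar is at about (283,150) and the mouth at about (329,316).

```bash
cat > h.py <<'E'
import numpy as np,cv2
def ray(c,px,z):
    px=np.atleast_2d(px).astype(float);R=np.array(c["R"]);o=-R.T@np.array(c["t"])
    d=np.c_[(px[:,0]-c["cx"])/c["fx"],(px[:,1]-c["cy"])/c["fy"],np.ones(len(px))]@R
    return (o+d*((z-o[2])/d[:,2])[:,None])[:,:2]
def rect(c,mask,near,z):
    """min-area rectangle, on plane z, of the mask's blob nearest a pixel: centre, long, short, long-axis angle"""
    cs,_=cv2.findContours(mask.astype(np.uint8),cv2.RETR_EXTERNAL,cv2.CHAIN_APPROX_NONE)
    cs=[k for k in cs if cv2.contourArea(k)>15]
    k=min(cs,key=lambda k:-cv2.pointPolygonTest(k,near,True))
    r=cv2.minAreaRect((ray(c,k[:,0],z)*1000).astype(np.float32))
    b=cv2.boxPoints(r);e=[b[1]-b[0],b[2]-b[1]];e.sort(key=np.linalg.norm)
    a=np.arctan2(e[1][1],e[1][0])%np.pi
    return np.round(np.array(r[0])/1000,4),np.round([np.linalg.norm(e[1]),np.linalg.norm(e[0])],1),round(float(a),3)
E
python3 - <<'E'
import pickle,cv2,numpy as np
from h import *
d=pickle.load(open("c0.pkl","rb"))
for n,m,b,s in(("top",(203,198),(389,183),(362,242)),("scene",(329,316),(282,147),(345,166))):
    c=d[n];h=cv2.cvtColor(c["pixels"],cv2.COLOR_BGR2HSV).astype(int);H,S,V=h[...,0],h[...,1],h[...,2]
    print(n,[h[q[1],q[0]] .tolist() for q in(m,b,s)])
    g=(H>60)&(H<90)&(S>100)
    print("cover",rect(c,g,m,.18)); print("flap",rect(c,(S<60)&(V>140),m,.18))
    for t in(150,190,215): print(t,"bar",rect(c,(S<70)&(V>t),b,.08),"short",rect(c,(S<70)&(V>t),s,.036))
    x,y=b;print(V[y-10:y+22:2,x-12:x+14:2])
E
```

```text
top [[8, 18, 217], [18, 35, 241], [19, 35, 240]]
cover (array([0.5456, 0.2489]), array([276.9, 164.9], dtype=float32), 1.917)
flap (array([0.5479, 0.2582]), array([166. ,  52.7], dtype=float32), 1.916)
150 bar (array([ 0.6026, -0.1601]), array([44.7, 23.8], dtype=float32), 1.9) short (array([ 0.4558, -0.0991]), array([45.1, 23.6], dtype=float32), 1.445)
190 bar (array([ 0.603, -0.16 ]), array([44.6, 23.1], dtype=float32), 1.9) short (array([ 0.4556, -0.0994]), array([44.5, 22.6], dtype=float32), 1.413)
215 bar (array([ 0.6032, -0.1606]), array([43.2, 21.5], dtype=float32), 1.9) short (array([ 0.4558, -0.0993]), array([43.7, 22.1], dtype=float32), 1.381)
[[183 185 185 182 180 176 179 176 174 166 171 174 170]
 [182 181 183 186 188 188 180 200 210 237 193 181 179]
 [178 176 173 174 172 208 237 241 239 238 222 187 179]
 [186 185 187 233 239 240 240 239 240 238 238 175 187]
 [175 192 241 240 240 240 239 239 238 238 239 207 186]
 [101  86 238 240 239 240 241 239 237 236 219 202 198]
 [ 89  88 220 240 239 241 240 226 175 120 187 196 196]
 [ 88  90 149 240 228 209  99  92 148 201 200 197 198
[... 1295 characters left out ...]
32 234 233 233 229 194 180 178 181 181]
 [166 168 149 217 235 235 235 234 215 177 179 181 181]
 [167 172 150 161 231 235 235 235 231 193 180 181 182]
 [167 174 157 120 205 235 235 234 234 224 184 181 180]
 [168 173 167 115 143 229 236 235 235 227 188 182 181]
 [167 175 168 123 106 196 235 231 208 150 146 183 181]
 [167 175 170 144  99 131 192 154 110  99 129 180 181]
 [169 175 170 161 117  97 102  98  99  97 120 177 182]
 [168 175 170 167 151 105  98  99  98  97 112 173 184]
 [169 175 172 169 168 135  98  98  98  98 103 149 184]
 [167 175 171 168 175 164 110  98  99  99  98 117 175]
 [169 174 169 168 174 174 135 100  99  98 100 118 176]
 [169 173 172 169 174 173 161 120 102 127 161 174 185]]
```

```bash
cat >> h.py <<'E'
from scipy.spatial.transform import Rotation
def down(a):
    y=np.array([np.cos(a),np.sin(a),0]);z=np.array([0,0,-1.]);return Rotation.from_matrix(np.c_[np.cross(y,z),y,z]).as_rotvec()
BAR=np.array([.603,-.161]);MOUTH=np.array([.5475,.2585])
E
python3 - <<'E'
from workcell import bot
from h import *
for a in(1.92,1.92-np.pi):
    for p in([*BAR,.16],[*MOUTH,.28],[*MOUTH,.126]):
        q=bot.inverse_kinematics(p,down(a));print(a,None if q is None else np.round(q,2))
a=1.92 if abs(bot.inverse_kinematics([*BAR,.16],down(1.92))[5])<abs(bot.inverse_kinematics([*BAR,.16],down(1.92-np.pi))[5]) else 1.92-np.pi
print(a)
bot.goto([*BAR,.16],down(a))
c=bot.read_camera("wrist");cv2.imwrite("pics/w1.png",c["pixels"])
bot.line_to([*BAR,.041]); bot.set_gripper(0,50)
print(bot.current_opening(),bot.current_grip_force(),bot.current_ee_pos())
bot.line_to([*BAR,.30],max_speed=.2)
print(bot.current_opening(),bot.current_grip_force(),bot.current_contact_force(),bot.current_clock())
c=bot.read_camera("wrist");cv2.imwrite("pics/w2.png",c["pixels"])
E
python3 -c "
import cv2
cv2.imwrite('pics/w12.png',cv2.resize(cv2.hconcat([cv2.imread('pics/w1.png'),cv2.imread('pics/w2.png')]),(800,250)))"
```

```text
1.92 [-0.45  0.3   1.48  0.    1.35 -2.37]
1.92 [ 0.24  0.19  1.38 -0.    1.57 -1.68]
1.92 [ 0.24  0.29  1.57 -0.    1.28 -1.68]
-1.2215926535897932 [-0.45  0.3   1.48  0.    1.35  0.77]
-1.2215926535897932 [0.24 0.19 1.38 0.   1.57 1.46]
-1.2215926535897932 [0.24 0.29 1.57 0.   1.28 1.46]
-1.2215926535897932
0.4905667506104582 49.962748289108276 [ 0.60306017 -0.161093    0.04105524]
0.4959797941926011 49.95847821235657 [-0.18579125 -0.18479352 -1.90978327] 5.4667
```

View pics/w12.png

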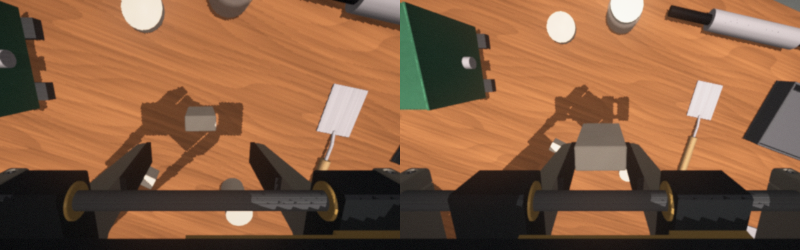

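The left half (before the grasp) shows the bar at about (200,119), between the open fingers. In the right half the bar is held square between the fingers at about (600,145). Next I carry it over the mouth and recheck the mouth from there.

```bash
python3 - <<'E'
from workcell import bot
from h import *
bot.line_to([*MOUTH,.30],max_speed=.25)
for n in("wrist","scene"):
    c=bot.read_camera(n);cv2.imwrite(f"pics/{n}3.png",c["pixels"])
print(bot.current_clock(),bot.current_ee_pos(),bot.current_contact_force())
E
python3 -c "
import cv2
cv2.imwrite('pics/m3.png',cv2.resize(cv2.hconcat([cv2.imread('pics/wrist3.png'),cv2.imread('pics/scene3.png')]),(800,250)))"
```

```text
7.4583 [0.54777315 0.25762116 0.29999883] [-0.83695038 -0.32307995 -2.0499206 ]
```

View pics/m3.png

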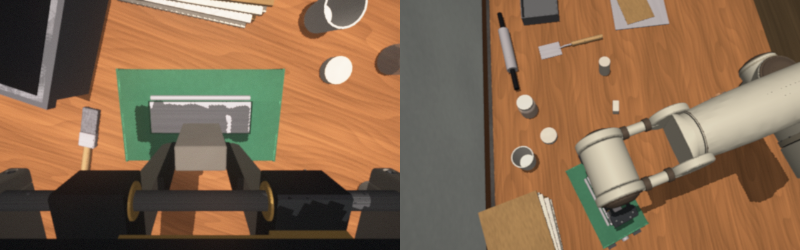

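The wrist view shows the bar centred along the mouth's length and parallel to it. I'll push down now, reading the force on the way.

```bash
python3 - <<'E'
from workcell import bot
from h import *
for z in(.235,.215,.195,.175,.15,.126):
    bot.line_to([*MOUTH,z],max_speed=.06)
    print(z,np.round(bot.current_contact_force(),1),np.round(bot.current_ft_torque(),2),round(bot.current_grip_force(),1),round(bot.current_opening(),3))
bot.hold(.3)
for n in("wrist","scene"):
    c=bot.read_camera(n);cv2.imwrite(f"pics/{n}4.png",c["pixels"])
print(bot.current_clock(),bot.current_ee_pos())
E
python3 -c "
import cv2
cv2.imwrite('pics/m4.png',cv2.imread('pics/wrist4.png'))"
```

```text
0.235 [ 0.   0.2 -2.4] [-0.01  0.02 -0.05] 50.0 0.492
0.215 [-0.2 -0.8  5.2] [-0.03  0.18  0.03] 50.0 0.494
0.195 [-5.  -1.   1.1] [-0.47  1.15 -0.03] 50.0 0.492
0.175 [-4.5 -1.8 -2.7] [-0.37  1.02 -0.05] 50.0 0.491
0.15 [-4.3 -1.7 -4.3] [-0.37  1.01 -0.08] 49.9 0.491
0.126 [-4.3 -2.1 -4.3] [-0.32  0.92 -0.02] 49.9 0.495
11.6583 [0.54745924 0.25850813 0.12605042]
```

View pics/m4.png

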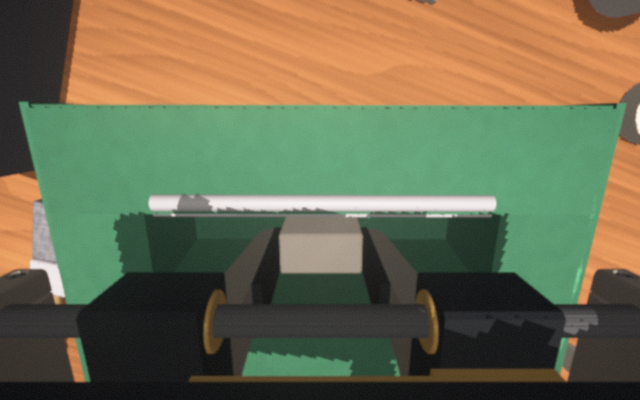

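The bar is inside the mouth at about (320,245) with the flap swung down behind it. The hinge rod is at row 204 and the force readings fit. Time to release.

Run:
```python
from workcell import bot
from h import *
bot.set_gripper(.85);bot.hold(.6)
c=bot.read_camera("wrist");cv2.imwrite("pics/w5.png",c["pixels"])
print(bot.current_clock(),np.round(bot.current_contact_force(),1),bot.current_opening())
```

```text
12.95 [-5.3 -1.6  3.4] 0.8462471381856245
```

View pics/w5.png

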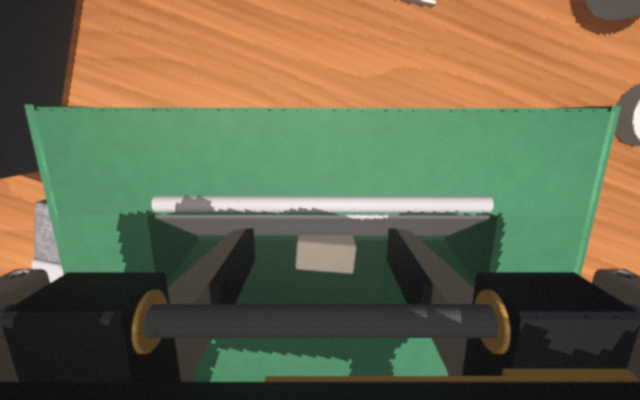

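The bar has dropped: its smaller top shows at about (327,253), and the flap now rests on the fingers. I'll draw the fingers straight out and look again.

Run:
```python
from workcell import bot
from h import *
bot.line_to([*MOUTH,.30],max_speed=.12);bot.hold(.5)
p=MOUTH+.0
bot.line_to([.45,-.05,.32],max_speed=.2);bot.hold(.5)
for n in("top","scene"):
    c=bot.read_camera(n);cv2.imwrite(f"pics/{n}6.png",c["pixels"])
print(bot.current_clock(),np.round(bot.current_contact_force(),1))
a=cv2.imread("pics/top6.png")[130:270,100:320];b=cv2.imread("pics/scene6.png")[220:400,230:430]
cv2.imwrite("pics/m6.png",cv2.hconcat([cv2.resize(a,(400,300)),cv2.resize(b,(400,300))]))
```

```text
17.4167 [ 0.2 -0.6  0.2]
```

View pics/m6.png

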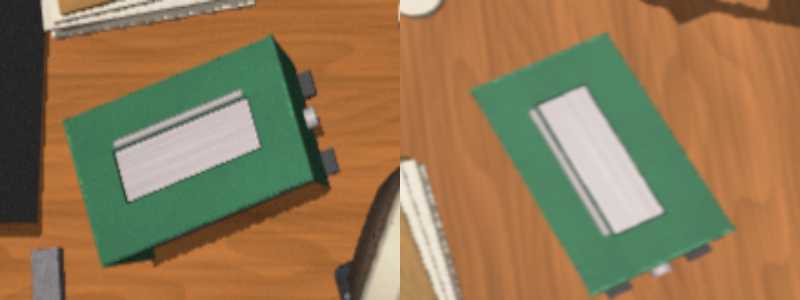

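Both views show the flap flush shut, at about (187,150) and (600,160), with the bar inside and out of sight.

```bash
python3 -c "
from workcell import bot
print(bot.job_done())"
```

```text
the job is handed in; nothing more can be done
None
```

The tall bar was seen to drop inside the hopper, the flap is shut, the arm is clear, and the job was handed in at about 17 s; no verdict came back.

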